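Reload the herb dryer's trays

TASK

Put the two drilled trays back on the herb dryer's four posts. First lower the plain tray (large holes, no slots) over all four posts right down onto the bottom collars, where its edge holds the tray-presence lever down; then lower the slotted tray (small holes) over the same posts until it lies flat on their shoulders. Lower them gently all the way instead of dropping them down the posts, let go of both, and leave the spoon and the brush lying where they are.

Things in the scene. Friction and masses are not known exactly. Their poses are not given: they have to be found in the camera images.
- plain: Plain tray (goes on first, at the bottom): aluminium, 200 x 150 x 5 mm, about 0.42 kg; no slots. Origin: middle of its underside; x its long side, y its short side, z out of the face with the tab. Posts pass through its four round holes, 28 mm across, at +-75 mm in x, +-50 mm in y. It may go on turned half round.
- plain_grip (a point): Grip tab in the middle of the plain tray's top face: upright plate 44 mm along the tray's x, 12 mm thick along y (pinch along y), 40 mm high. This point is the tab's centre, 25 mm above the tray's underside, 20 mm above its top face; axes as the tray's.
- slotted: Slotted tray (goes on second, on top): aluminium, 200 x 150 x 5 mm, about 0.38 kg; two long slots on each side of the tab. Origin: middle of its underside; x its long side, y its short side, z out of the face with the tab. Posts pass through its four round holes, 16 mm across, at +-75 mm in x, +-50 mm in y. It may go on turned half round.
- slotted_grip (a point): Grip tab in the middle of the slotted tray's top face: upright plate 44 mm along the tray's x, 12 mm thick along y (pinch along y), 40 mm high. This point is the tab's centre, 25 mm above the tray's underside, 20 mm above its top face; axes as the tray's.
- plain_stand: Wooden stand of the plain tray, fixed, 150 mm wide; origin under its centre on the counter. Its top slopes 25 degrees, rising along its +x (away from the robot), 78 mm high at the middle. The tray lies on it, long side up the slope, tab square to the slope, low edge against a lip 8 mm high: lift it off square to the slope.
- slotted_stand: Wooden stand of the slotted tray, fixed, 150 mm wide; origin under its centre on the counter. Its top slopes 25 degrees, rising along its +x (away from the robot), 78 mm high at the middle. The tray lies on it, long side up the slope, tab square to the slope, low edge against a lip 8 mm high: lift it off square to the slope.
- dryer: Herb dryer, a grey box 280 x 190 mm (x by y), 50 mm high, fixed; origin under its centre. Four upright steel posts at +-75 mm in x, +-50 mm in y. Each post from the box top: collar 34 mm across, 14 mm high; then 22 mm across, 56.5 mm more, to a flat shoulder; then a pin 10 mm across, 28 mm more, its last 8 mm tapered to 5 mm. Tips 148.5 mm above the counter. Lever at its -x end.
- dryer_seat (a point): Midway between the dryer's posts, level with the collar tops, 64 mm above the counter; axes as the dryer's. The plain tray slides over the 22 mm parts and lies on the collars: its tab centre is then 25 mm above this point. The slotted tray lies on the shoulders: its tab centre is then 81.5 mm above this point.
- lever (a joint): Tray-presence lever, a steel strip 75 x 16 mm with a black roller at its tip, hinged 60 mm to the -x of the seat point and rising outwards past where the tray's edge comes down. 0 = up, about 0.29 rad = held down by the seated plain tray, 0.42 = stop. Sprung: about 1 N at the tray's edge holds it down, less than the tray's weight.
- spoon_grip (a point): Bystander, to be left alone: wooden-handled brass spoon, 180 mm long, lying flat, pointing ahead of the robot, between the task's things; the point is on its handle
- brush_grip (a point): Bystander, to be left alone: small wooden brush, 160 mm long, lying flat between the task's things; the point is on its handle

How it is judged:
By the outcome, as a careful person would: the job done as asked, in the order asked, and still so for the second after the job is handed in, with the robot touching nothing.
It also fails if it takes over 72 s, if anything falls off the work surface, if the arm or the gripper's body presses on something with over 40 N, if the wrist force passes 120 N, or if a joint passes its speed limit or range.

ROBOT

A 7-joint arm with a two-finger parallel gripper is mounted at the origin on the work surface. World frame = base frame: x ahead of the robot, y to its left, z up, the work surface at z = 0. Lengths are in m, angles in rad, forces in N, time in s.
With the tool pointing down it reaches from about 0.425 to 0.925 m from the base axis. Payload 6.8 kg.
Tool frame: the origin (TCP) lies where the fingers leave the gripper's body, on its centre line; the fingertips stand 73 mm ahead of it and the grasp point (between the pads) lies 54 mm ahead of it; z points along the fingers, y is the direction in which the jaws open and shut (so a half turn about z gives the same grasp; the last joint's range is limited). The gripper opens to 85 mm and grips with 20 to 120 N. Pads are 22 mm wide; open, the fingers measure 114 mm over their backs; the gripper's body (76 mm by 85 mm) begins 54 mm behind the grasp point. The pads swing forward as they close: fully open they stand 13 mm farther back than shut.
Start: joints at [-1.336, 0.477, 0.022, 1.555, -0.011, 1.109, -0.083], TCP at [0.227, 0.636, 0.304] pointing down, gripper open.
Joint ranges: [-2.96, 2.96], [-0.34, 2.1], [-1.41, 1.46], [0.24, 2.44], [-1.37, 4.51], [0.17, 1.92], [-2.96, 2.96]. Speed limits (rad/s): [2.39, 2.39, 3.14, 3.14, 3.14, 3.14, 3.14].

INTERFACE

Orientations are given as a rotation vector (axis times angle).
In Python, from bench import r gives the robot as it stands.
- The arm moves only by the shell command python3 -m handwheel 'ROWS' [FORCE]. ROWS is JSON, a list that holds one entry, the list of rows, each a list of 7 numbers: the shift along the world's x, y, z in m, then the turn, a rotation vector about the world's x, y, z in rad, then the finger opening in m, from 0 to 0.0854. A call has 1 to 10 rows; each row shifts and turns the commanded pose from where the row before left it; what a row does not reach is not made up. A row lasts 1/12 s, in which the tool goes at most 41.7 mm and 7.16 degrees, less where a joint would pass 70% of its speed; a pose out of reach is approached as far as the arm can. A call is refused whole if a number of a shift passes 0.0417 or a number of a turn 0.125, either way. A call with a gripper value outside its range is refused whole. The fingers move at their own pace and stop on an object; FORCE is the grip in N (left out, the last holds). Time passes only in rows, so rows that do not move let the fingers close. It gives the time, the measured TCP pose, the force and the opening at its end, in the units of the state.
- r.get_obs(): the state, without advancing time (a new reading comes with each control period).
- r.grab_frame(name): name is "side" or "top" or "wrist"; returns (picture, depth): 384x512x3 uint8, red, green, blue; 384x512 float32, m along the optical axis (not along the pixel's ray), 0 where there is no reading.
- r.get_calibration(name): a dict with "vertical_fov" (degrees; the focal length in pixels is half the picture's height over the tangent of half this angle, whatever the lens; pixels are square), "cx", "cy" (the principal point, pixels), "R" (3x3) and "t" (3): a world point X has camera coordinates R X + t; the wrist camera has in their place "T_tool_cam" (4x4, takes a point from camera to tool coordinates, whose origin is the TCP and whose axes are the flange's). Camera axes: x right, y down, z forward; pixel columns grow to the right and rows downward; lengths in m; the calibration is good to about 2 mm. A picture is of the moment at which its call begins: read the wrist's pose just before it. get_calibration takes no time and is no camera call.
- r.hand_in(): hands the job in, once; it reports no verdict.
Trained networks look in the newest picture that a camera, given by its name, has taken for a name from the list of things; names that differ only in an ending like _2 or _b are one class to them, and where a whole thing is asked for, a point or a joint stands for the part that bears it (a point fixed in the world has none). Each returns a list of dicts, best first, with "p" (0 to 1); they miss things now and then, are a little off and sometimes report something else, mostly with a low value. They report only what shows in the picture. A call takes as long as a camera call.
- r.masks_of(label, camera): "pixels" (384x512 bool, what is visible of it) and "at" ([column, row] in pixels, amid what is visible of it).
The state is a dict: "clock": time; "joints": joint angles; "qvel": joint speeds; "tau": joint torques, N m; "tcp_pos": TCP position; "orientation": TCP orientation; "contact_force": force on the tool from outside, world axes, zero at the start; "moment": the same for the moment, N m; "grip_width": finger opening in m.
Only numpy, scipy, OpenCV 4.12 (cv2) and the standard library are available. Lean on these libraries where they do the work, as an engineer would, in place of code of your own. Each camera call takes 0.05 s, during which the arm holds its last target.

## Working session

There is one attempt and no reset: what is moved stays moved. The work goes in short steps, Python scripts to look and compute and a shell command to move; the robot and the scene stay as the last step left them, time stands still between calls to the robot, and variables do not carry over. Pictures are saved under pics/ and viewed, and the job is handed in when it is done.

```bash
ls; mkdir -p pics
cat > h.py <<'E'
import numpy as np, cv2
from scipy.spatial.transform import Rotation as Rn
from bench import r
def K(c):
    f=192/np.tan(np.radians(c["vertical_fov"]/2)); return f,c["cx"],c["cy"]
def cloud(name,depth,obs=None):
    c=r.get_calibration(name); f,cx,cy=K(c)
    v,u=np.mgrid[0:384,0:512]
    P=np.stack([(u-cx)/f*depth,(v-cy)/f*depth,depth],-1)
    if "R" in c:
        R=np.array(c["R"]);t=np.array(c["t"]); return (P-t)@R
    T=np.array(c["T_tool_cam"]); P=P@T[:3,:3].T+T[:3,3]
    return P@Rn.from_rotvec(obs["orientation"]).as_matrix().T+np.array(obs["tcp_pos"])
def save(n,im): cv2.imwrite("pics/"+n+".png",im[:,:,::-1])
E
python3 - <<'E'
from h import *
o=r.get_obs(); print(o)
for n in["side","top","wrist"]:
    im,d=r.grab_frame(n); save(n+"0",im); np.save("pics/"+n+"0.npy",d)
    print(n,r.get_calibration(n))
    for l in["plain","slotted","plain_stand","slotted_stand","dryer","lever","spoon_grip","brush_grip"]:
        print(l,[(round(m["p"],2),m["at"],int(m["pixels"].sum())) for m in r.masks_of(l,n)])
E
```

```text
pics
{'clock': 0.0, 'joints': array([-1.33611217,  0.47782667,  0.0223232 ,  1.55645237, -0.01152506,
        1.10932858, -0.08307734]), 'qvel': array([ 0.00085512,  0.00068316, -0.00012672, -0.00114935,  0.00169179,
       -0.00047006,  0.00056118]), 'tau': array([ 1.36510835e-04, -5.96457875e+01,  1.60839289e+00, -2.81195909e+01,
        1.25771662e-02,  9.23598156e-03,  1.15206439e-05]), 'tcp_pos': array([0.22670801, 0.63529217, 0.30290708]), 'orientation': array([-5.35701596e-01, -3.09536617e+00,  2.94594210e-03]), 'contact_force': array([ 0.22201497, -0.15295045,  0.51310938]), 'moment': array([ 0.00410801, -0.00134414,  0.05497791]), 'grip_width': 0.08537820582119197}
side {'vertical_fov': 56.01179100342981, 'cx': 259.7377617194208, 'cy': 196.8061211647982, 'R': array([[-0.71943949, -0.6942369 , -0.0210225 ],
       [-0.38008008,  0.41885059, -0.82468377],
       [ 0.58133119, -0.58531983, -0.56520327]]), 't': array([0.39639789, 0.28672422, 0.61453846])}
plain [(0.73, [334.4, 158.9], 2395)]
slotted [(0.91, [143.3, 266.3], 6847)]
plain_stand [(0.9, [325.1, 182.7], 1428), (0.61, 
[... 782 characters left out ...]
yer [(0.72, [237.7, 159.9], 10167)]
lever [(0.82, [237.2, 200.3], 253)]
spoon_grip [(0.66, [177.5, 188.2], 691)]
brush_grip [(0.65, [314.5, 225.6], 896)]
wrist {'vertical_fov': 63.814110320266494, 'cx': 258.3820310411844, 'cy': 186.9026268960551, 'T_tool_cam': array([[ 7.93768202e-04, -9.65650258e-01, -2.59844084e-01,
         6.56706091e-02],
       [ 9.99999401e-01,  5.70539613e-04,  9.34506559e-04,
        -2.64788046e-04],
       [-7.54155157e-04, -2.59844670e-01,  9.65650133e-01,
        -7.00493547e-02],
       [ 0.00000000e+00,  0.00000000e+00,  0.00000000e+00,
         1.00000000e+00]])}
plain []
slotted []
plain_stand []
slotted_stand []
dryer []
lever []
spoon_grip []
brush_grip []
```

View images.

View pics/side0.png

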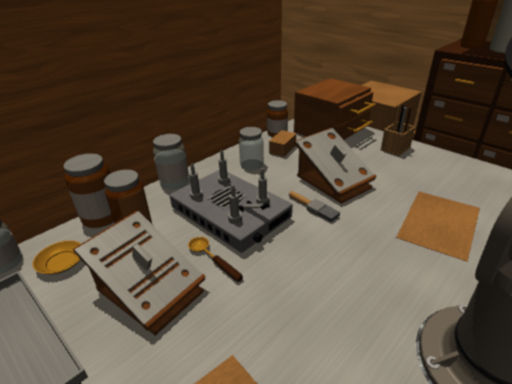

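View pics/top0.png

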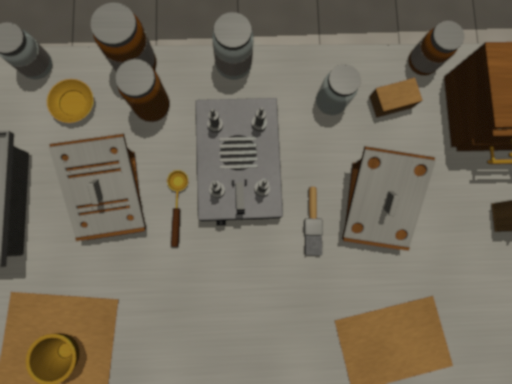

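View pics/wrist0.png

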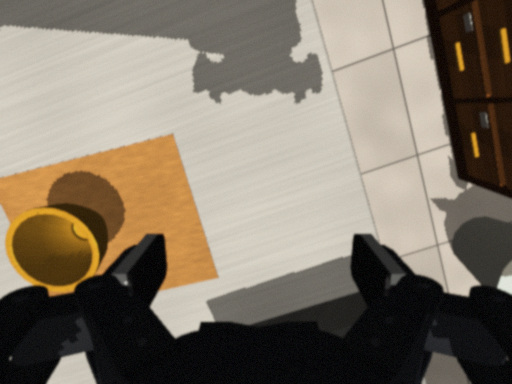

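```bash
cat > m.py <<'E'
from h import *
def tray(label,cam,verbose=True,obs=None,grab=True):
    im,d=r.grab_frame(cam)
    ms=r.masks_of(label,cam)
    if not ms: print("none",label,cam); return
    m=ms[0]["pixels"]&(d>0)
    X=cloud(cam,d,obs)
    return im,d,m,X,ms
def fitplane(P,it=400,tol=.003):
    rng=np.random.default_rng(0);best=None
    for _ in range(it):
        a,b,c=P[rng.choice(len(P),3,False)]
        n=np.cross(b-a,c-a);L=np.linalg.norm(n)
        if L<1e-6: continue
        n/=L; k=np.abs((P-a)@n)<tol
        if best is None or k.sum()>best.sum(): best=k
    Q=P[best];c=Q.mean(0);n=np.linalg.svd(Q-c,full_matrices=False)[2][2]
    if n[2]<0:n=-n
    return c,n,best
def pose(label,cam):
    im,d,m,X,ms=tray(label,cam)
    P=X[m];c,n,b=fitplane(P)
    e1=np.array([1,0,0])-n*n[0];e1/=np.linalg.norm(e1);e2=np.cross(n,e1)
    Q=P[b]-c; q=np.stack([Q@e1,Q@e2],-1).astype(np.float32)
    (cx,cy),(w,h),a=cv2.minAreaRect(q)
    bx=cv2.boxPoints(((cx,cy),(w,h),a)); 
    ed=[bx[1]-bx[0],bx[2]-bx[1]]; L=max(ed,key=np.linalg.norm)
    if L[0]<0:L=-L
    ax=e1*L[0]+e2*L[1];ax/=np.linalg.norm(ax)
    ctr=c+e1*cx+e2*cy
    print(label,cam,"ctr(top face)",ctr.round(4),"n",n.round(3),"tilt",np.degrees(np.arccos(n[2])).round(2),"x",ax.round(3),"yaw",np.degrees(np.arctan2(ax[1],ax[0])).round(2),"size",round(w,4),round(h,4),"res",np.std(Q@n).round(4),b.sum())
    # tab points
    hgt=(P-c)@n; T=P[(hgt>.012)&(hgt<.045)]
    if len(T)>5: print("  tab mean",T.mean(0).round(4),len(T),"maxh",hgt.max().round(4), "inplane off", ((T-ctr)@ax).mean().round(4),((T-ctr)@np.cross(n,ax)).mean().round(4))
    return ctr,n,ax
if __name__=="__main__":
    for l in["plain","slotted"]:
        for c in["top","side"]: pose(l,c)
    # dryer
    for cam in["top","side"]:
        im,d,m,X,ms=tray("dryer",cam)
        P=X[m]; c,n,b=fitplane(P[(P[:,2]>.04)&(P[:,2]<.06)])
        Q=P[(abs(P[:,2]-.05)<.006)]
        rr=cv2.minAreaRect(Q[:,:2].astype(np.float32)); print("dryer",cam,rr,c,n)
        H=P[(P[:,2]>.10)]
        k=H[:,:2].astype(np.float32)
        _,lab,cc=cv2.kmeans(k,4,None,(3,50,1e-5),10,2); print(cc,[ (H[lab[:,0]==i,2].max().round(3),(lab==i).sum()) for i in range(4)])
E
python3 m.py
```

```text
plain top ctr(top face) [ 0.5379 -0.308   0.0818] n [-0.417  0.075  0.906] tilt 25.05 x [ 0.891 -0.163  0.423] yaw -10.36 size 0.1517 0.2032 res 0.0012 5353
  tab mean [ 0.5267 -0.3029  0.1119] 229 maxh 0.0423 inplane off 0.002 0.003
plain side ctr(top face) [ 0.5415 -0.3086  0.0841] n [-0.417  0.074  0.906] tilt 25.07 x [ 0.891 -0.161  0.424] yaw -10.26 size 0.1549 0.2023 res 0.0013 2018
  tab mean [ 0.5265 -0.3017  0.1095] 150 maxh 0.0428 inplane off -0.0038 0.0041
slotted top ctr(top face) [0.5769 0.3132 0.082 ] n [-0.42  -0.054  0.906] tilt 25.04 x [0.899 0.116 0.423] yaw 7.37 size 0.2008 0.1516 res 0.0013 5389
  tab mean [0.5652 0.3087 0.1129] 237 maxh 0.0424 inplane off 0.0021 -0.003
slotted side ctr(top face) [0.5786 0.3125 0.0834] n [-0.419 -0.054  0.906] tilt 25.0 x [0.898 0.119 0.423] yaw 7.54 size 0.2037 0.1515 res 0.0012 5961
  tab mean [0.562  0.3133 0.1113] 272 maxh 0.0428 inplane off -0.003 0.003
dryer top ((0.6476414203643799, 0.014539159834384918), (0.279005765914917, 0.19005000591278076), 0.8102160096168518) [0.64456285 0.01516057 0.0494422 ] [-6.67310420e-04 -7.64005361e-04  9.99999485e-01]
[[ 0.57194614 -0.0352598 ]
 [ 0.7185589   0.06493441]
 [ 0.71984684 -0.03336188]
 [ 0.57044446  0.0626813 ]] [(np.float64(0.15), np.int64(99)), (np.float64(0.15), np.int64(115)), (np.float64(0.149), np.int64(112)), (np.float64(0.15), np.int64(100))]
dryer side ((0.6490222215652466, 0.016265466809272766), (0.28161633014678955, 0.19168952107429504), 1.1786080598831177) [0.6315614  0.02779123 0.05100613] [-0.00317732  0.00236169  0.99999216]
[[ 0.71947855  0.06858236]
 [ 0.569356    0.06695525]
 [ 0.7208625  -0.03062198]
 [ 0.57173914 -0.03210602]] [(np.float64(0.15), np.int64(118)), (np.float64(0.15), np.int64(136)), (np.float64(0.144), np.int64(94)), (np.float64(0.149), np.int64(116))]
```

```bash
cat > g.py <<'E'
from h import *
def toolR(n,ax):
    z=-np.array(n)/np.linalg.norm(n); y=np.cross(n,ax); y/=np.linalg.norm(y); x=np.cross(y,z)
    return np.stack([x,y,z],1)
def delta(Rt,tcp):
    o=r.get_obs(); R0=Rn.from_rotvec(o["orientation"])
    dr=(Rn.from_matrix(Rt)*R0.inv()).as_rotvec(); dp=np.array(tcp)-o["tcp_pos"]
    print("clk",round(o["clock"],2),"tcp",o["tcp_pos"].round(4),"dp",dp.round(4),np.linalg.norm(dp).round(3),"drot",dr.round(4),np.degrees(np.linalg.norm(dr)).round(1))
E
cat > t1.py <<'E'
from g import *
import sys
back=float(sys.argv[1])
n=np.array([-.417,.0745,.906]);ax=np.array([.891,-.162,.423]);c=np.array([.539,-.308,.0822])
R=toolR(n,ax); g=c+n*.025
delta(R,g+n*(.054+back))
E
python3 t1.py .1
python3 - <<'E'
from h import *
for c in["top","side"]:
    k=r.get_calibration(c); print(-k["R"].T@k["t"])
E
```

```text
clk 1.95 tcp [0.2269 0.6357 0.3039] dp [ 0.2375 -0.9304 -0.0595] 0.962 drot [-0.1119 -0.4233  0.1606] 26.7
[0.45114239 0.01716832 0.86552571]
[0.03691209 0.51480099 0.59212923]
```

```bash
python3 -m handwheel '[[[0.02,-0.034,0,0,0,0.016,0.0854],[0.02,-0.034,0,0,0,0.016,0.0854],[0.02,-0.034,0,0,0,0.016,0.0854],[0.02,-0.034,0,0,0,0.016,0.0854],[0.02,-0.034,0,0,0,0.016,0.0854],[0.02,-0.034,0,0,0,0.016,0.0854],[0.02,-0.034,0,0,0,0.016,0.0854],[0.02,-0.034,0,0,0,0.016,0.0854],[0.02,-0.034,0,0,0,0.016,0.0854],[0.02,-0.034,0,0,0,0.016,0.0854]]]'; python3 t1.py .1
```

```text
clock: 2.78
tcp_pos: [0.4276, 0.294, 0.3043]
orientation: [0.285, 3.128, 0.001]
contact_force: [1.4, 0.6, -0.1]
grip_width: 0.0851
clk 2.78 tcp [0.4276 0.294  0.3043] dp [ 0.0368 -0.5886 -0.0599] 0.593 drot [-0.0781 -0.4299  0.0022] 25.0
```

```bash
python3 -m handwheel '[[[0.002,-0.038,0,-0.007,-0.027,0,0.0854],[0.002,-0.038,0,-0.007,-0.027,0,0.0854],[0.002,-0.038,0,-0.007,-0.027,0,0.0854],[0.002,-0.038,0,-0.007,-0.027,0,0.0854],[0.002,-0.038,0,-0.007,-0.027,0,0.0854],[0.002,-0.038,0,-0.007,-0.027,0,0.0854],[0.002,-0.038,0,-0.007,-0.027,0,0.0854],[0.002,-0.038,0,-0.007,-0.027,0,0.0854],[0.002,-0.038,0,-0.007,-0.027,0,0.0854],[0.002,-0.038,0,-0.007,-0.027,0,0.0854]]]'; python3 t1.py .1
```

```text
clock: 3.62
tcp_pos: [0.4466, -0.0861, 0.3044]
orientation: [0.261, 2.851, -0.065]
contact_force: [1.4, 0.6, -0.2]
grip_width: 0.0856
clk 3.62 tcp [ 0.4466 -0.0861  0.3044] dp [ 0.0178 -0.2086 -0.06  ] 0.218 drot [-0.0084 -0.1578  0.0076] 9.1
```

```bash
python3 -m handwheel '[[[0.003,-0.035,-0.01,0,-0.026,0.001,0.0854],[0.003,-0.035,-0.01,0,-0.026,0.001,0.0854],[0.003,-0.035,-0.01,-0.002,-0.026,0.001,0.0854],[0.003,-0.035,-0.01,-0.002,-0.026,0.001,0.0854],[0.003,-0.035,-0.01,-0.002,-0.027,0.002,0.0854],[0.003,-0.034,-0.01,-0.002,-0.027,0.002,0.0854],[0,0,0,0,0,0,0.0854]]]'; python3 t1.py .1
python3 - <<'E'
from m import *
o=r.get_obs()
im,d,m,X,ms=tray("plain","wrist",obs=o); save("w1",im); print(ms[0]["p"],m.sum())
P=X[m];c,n,b=fitplane(P)
print(c,n)
np.savez("pics/w1.npz",X=X,m=m)
ax=np.array([.891,-.162,.423]);ax-=n*(n@ax);ax/=np.linalg.norm(ax)
h=(P-c)@n;T=P[(h>.015)&(h<.045)]
print("tab",len(T),T.mean(0),h.max(), "range x",((T-c)@ax).min(),((T-c)@ax).max())
top=P[(h>.036)&(h<.045)]; rr=cv2.minAreaRect(np.stack([(top-c)@ax,(top-c)@np.cross(n,ax)],-1).astype(np.float32)); print(rr); 
y=np.cross(n,ax);print("tabtop ctr on face",(c+ax*rr[0][0]+y*rr[0][1]))
E
```

```text
clock: 4.2
tcp_pos: [0.4613, -0.2725, 0.2508]
orientation: [0.254, 2.717, -0.053]
contact_force: [-0.5, 0.0, -0.0]
grip_width: 0.0853
clk 4.2 tcp [ 0.4613 -0.2725  0.2508] dp [ 0.003  -0.0222 -0.0064] 0.023 drot [-0.0031 -0.0232  0.0071] 1.4
0.62 35483
[ 0.52931856 -0.30591369  0.07793632] [-0.41524948  0.07324455  0.90675416]
tab 1089 [ 0.52033455 -0.30509195  0.11514467] 0.14307167107713478 range x -0.01216624085058638 0.03146965053579659
((0.009665295481681824, -0.001528032124042511), (0.01201942004263401, 0.04361898824572563), 89.44644927978516)
tabtop ctr on face [ 0.53766934 -0.30898505  0.08200866]
```

View pics/w1.png

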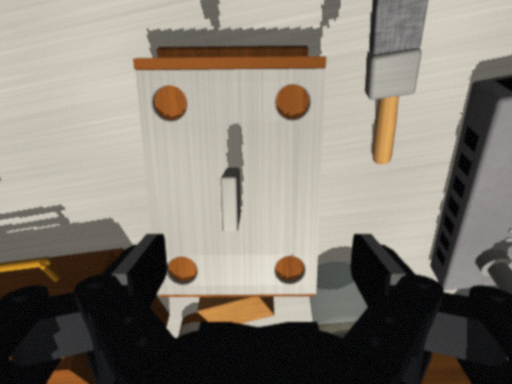

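```bash
sed -i 's/c=np.array.*/c=np.array([.5380,-.3085,.0820])/' t1.py; python3 t1.py .05;python3 t1.py 0
```

```text
clk 4.3 tcp [ 0.4624 -0.2672  0.2512] dp [ 0.0218 -0.0317 -0.0523] 0.065 drot [-0.0069 -0.0251  0.0024] 1.5
clk 4.3 tcp [ 0.4624 -0.2672  0.2512] dp [ 0.0426 -0.0355 -0.0976] 0.112 drot [-0.0069 -0.0251  0.0024] 1.5
```

```bash
python3 -m handwheel '[[[0.005,-0.0075,-0.012,-0.0015,-0.006,0,0.0854],[0.005,-0.0075,-0.013,-0.0015,-0.006,0,0.0854],[0.005,-0.0075,-0.013,-0.0015,-0.006,0,0.0854],[0.005,-0.0075,-0.013,-0.0015,-0.006,0,0.0854],[0,0,0,0,0,0,0.0854],[0,0,0,0,0,0,0.0854]]]'; python3 t1.py 0.05;python3 t1.py 0
```

```text
clock: 4.8
tcp_pos: [0.4837, -0.294, 0.2004]
orientation: [0.238, 2.696, -0.049]
contact_force: [0.0, 0.4, 0.7]
grip_width: 0.0851
clk 4.8 tcp [ 0.4837 -0.294   0.2004] dp [ 0.0005 -0.0049 -0.0016] 0.005 drot [-0.0018 -0.0009 -0.0037] 0.2
clk 4.8 tcp [ 0.4837 -0.294   0.2004] dp [ 0.0214 -0.0086 -0.0469] 0.052 drot [-0.0018 -0.0009 -0.0037] 0.2
```

```bash
python3 -m handwheel '[[[0.004,-0.002,-0.009,0,0,0,0.0854],[0.004,-0.002,-0.01,0,0,-0.003,0.0854],[0.004,-0.002,-0.01,0,0,0,0.0854],[0.005,-0.0015,-0.009,0,0,0,0.0854],[0.0045,-0.0015,-0.009,0,0,0,0.0854],[0,0,0,0,0,0,0.0854],[0,0,0,0,0,0,0.0854]]]'; python3 t1.py 0
```

```text
clock: 5.38
tcp_pos: [0.5054, -0.3033, 0.1543]
orientation: [0.242, 2.694, -0.051]
contact_force: [0.1, -0.7, 0.8]
grip_width: 0.0854
clk 5.38 tcp [ 0.5054 -0.3033  0.1543] dp [-0.0003  0.0007 -0.0007] 0.001 drot [-0.0007  0.0005 -0.0009] 0.1
```

Well aligned. Close gently, then firm up.

```bash
python3 -m handwheel '[[[0,0,0,0,0,0,0.03],[0,0,0,0,0,0,0.03],[0,0,0,0,0,0,0.03],[0,0,0,0,0,0,0.0],[0,0,0,0,0,0,0.0],[0,0,0,0,0,0,0.0],[0,0,0,0,0,0,0.0],[0,0,0,0,0,0,0.0]]]' 80; python3 t1.py 0
```

```text
clock: 6.05
tcp_pos: [0.5048, -0.3043, 0.1538]
orientation: [0.244, 2.694, -0.051]
contact_force: [-3.3, 0.9, 5.5]
grip_width: 0.011
clk 6.05 tcp [ 0.5048 -0.3043  0.1538] dp [ 0.0003  0.0017 -0.0002] 0.002 drot [-0.0009  0.0003  0.0007] 0.1
```

```bash
python3 -m handwheel '[[[-0.0021,0.0004,0.0045,0,0,0,0],[-0.0042,0.0007,0.009,0,0,0,0],[-0.0062,0.0011,0.0136,0,0,0,0],[-0.0083,0.0015,0.018,0,0,0,0],[-0.0083,0.0015,0.018,0,0,0,0],[-0.0083,0.0015,0.018,0,0,0,0],[0,0,0.02,0,0,0,0],[0,0,0.02,0,0,0,0],[0,0,0.02,0,0,0,0],[0,0,0,0,0,0,0]]]'
cat > t2.py <<'E'
from g import *
import sys
# level tray: tool z down, yaw deg; tray-centre xy, height of tool above
yaw=np.radians(float(sys.argv[1])); 
R=toolR(np.array([0,0,1.]),np.array([np.cos(yaw),np.sin(yaw),0]))
delta(R,[float(v) for v in sys.argv[2:5]])
E
python3 t2.py 1 .6478 .015 .33
```

```text
clock: 6.88
tcp_pos: [0.4681, -0.2986, 0.2977]
orientation: [0.244, 2.69, -0.054]
contact_force: [0.9, -0.8, -4.9]
grip_width: 0.0111
clk 6.88 tcp [ 0.4681 -0.2986  0.2977] dp [0.1797 0.3136 0.0323] 0.363 drot [0.0353 0.4411 0.1952] 27.7
```

```bash
python3 -m handwheel '[[[0.008,0.014,0.003,0.0015,0.018,0.008,0],[0.014,0.024,0,0.0027,0.034,0.015,0],[0.014,0.024,0,0.0027,0.034,0.015,0],[0.014,0.024,0,0.0027,0.034,0.015,0],[0.014,0.024,0,0.0027,0.034,0.015,0],[0.014,0.024,0,0.0027,0.034,0.015,0],[0.014,0.024,0,0.0027,0.034,0.015,0],[0.014,0.024,0,0.0027,0.034,0.015,0],[0.014,0.024,0,0.0027,0.034,0.015,0],[0.014,0.024,0,0.0027,0.034,0.015,0]]]';python3 t2.py 1 .6478 .015 .29
```

```text
clock: 7.72
tcp_pos: [0.601, -0.066, 0.2954]
orientation: [0.05, 3.033, -0.013]
contact_force: [1.1, -0.3, -4.9]
grip_width: 0.011
clk 7.72 tcp [ 0.601  -0.066   0.2954] dp [ 0.0468  0.081  -0.0054] 0.094 drot [0.0074 0.1078 0.0505] 6.8
```

```bash
python3 -m handwheel '[[[0.011,0.02,-0.001,0.002,0.028,0.012,0],[0.011,0.02,-0.001,0.002,0.028,0.012,0],[0.011,0.018,-0.001,0.002,0.026,0.012,0],[0.008,0.013,-0.001,0.001,0.016,0.008,0],[0.005,0.009,-0.001,0,0.009,0.006,0],[0,0,0,0,0,0,0],[0,0,0,0,0,0,0]]]';python3 t2.py 1 .6478 .015 .29
cat > look.py <<'E'
import sys
from m import *
name=sys.argv[1];lab=sys.argv[2]
o=r.get_obs()
for cam in["top","side"]:
    im,d,m,X,ms=tray(lab,cam); save(name+cam,im); np.savez("pics/"+name+cam+".npz",X=X,m=m,tcp=o["tcp_pos"])
    print(cam,[(x["p"],x["at"],x["pixels"].sum()) for x in ms])
    P=X[m];c,n,b=fitplane(P)
    print(" plane",c.round(4),"n",n.round(4),b.sum())
    Q=P[b];rr=cv2.minAreaRect(Q[:,:2].astype(np.float32));print(" rect",np.round(rr[0],4),np.round(rr[1],4),round(rr[2],2))
E
python3 look.py p1 plain; python3 t2.py 1 .6478 .015 .29
```

```text
clock: 8.3
tcp_pos: [0.6468, 0.012, 0.2911]
orientation: [-0.025, 3.138, -0.003]
contact_force: [-1.0, -0.5, -3.7]
grip_width: 0.0109
clk 8.3 tcp [0.6468 0.012  0.2911] dp [ 0.001   0.003  -0.0011] 0.003 drot [0.002  0.0035 0.0016] 0.3
none plain top
clk 8.4 tcp [0.6466 0.0104 0.2922] dp [ 0.0012  0.0046 -0.0022] 0.005 drot [0.0023 0.0048 0.0042] 0.4Traceback (most recent call last):
  File "look.py", line 6, in <module>
    im,d,m,X,ms=tray(lab,cam); save(name+cam,im); np.savez("pics/"+name+cam+".npz",X=X,m=m,tcp=o["tcp_pos"])
    ^^^^^^^^^^^
TypeError: cannot unpack non-iterable NoneType object
```

```bash
cat > look.py <<'E'
import sys
from m import *
name=sys.argv[1]
o=r.get_obs()
for cam in["top","side"]:
    im,d=r.grab_frame(cam); X=cloud(cam,d); save(name+cam,im); np.savez("pics/"+name+cam+".npz",X=X,d=d)
    zt=o["tcp_pos"][2]-.079
    m=(d>0)&(abs(X[...,2]-zt)<.012)&(np.hypot(X[...,0]-o["tcp_pos"][0],X[...,1]-o["tcp_pos"][1])<.15)
    P=X[m];c,n,b=fitplane(P)
    print(cam,"plane z at tcp",(c[2]-(n[:2]@(o["tcp_pos"][:2]-c[:2]))/n[2]).round(4),"tcp",o["tcp_pos"].round(4),"n",n.round(4),b.sum())
    Q=P[b];rr=cv2.minAreaRect(Q[:,:2].astype(np.float32));print(" rect",np.round(rr[0],4),np.round(rr[1],4),round(rr[2],2))
E
python3 look.py p1
```

```text
Traceback (most recent call last):
  File "look.py", line 9, in <module>
    P=X[m];c,n,b=fitplane(P)
                 ~~~~~~~~^^^
  File "m.py", line 12, in fitplane
    a,b,c=P[rng.choice(len(P),3,False)]
            ~~~~~~~~~~^^^^^^^^^^^^^^^^
  File "numpy/random/_generator.pyx", line 864, in numpy.random._generator.Generator.choice
ValueError: a must be a positive integer unless no samples are taken
```

View pics/p1top.png

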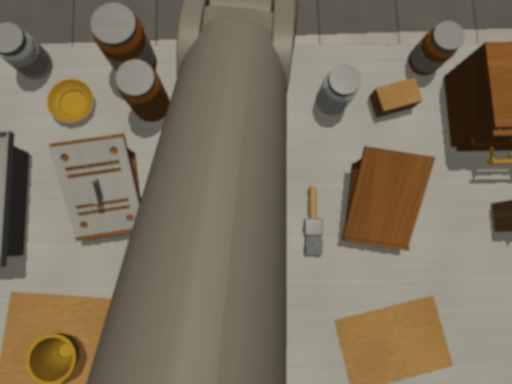

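```bash
cat > look.py <<'E'
import sys
from m import *
name=sys.argv[1]; off=float(sys.argv[2]) if len(sys.argv)>2 else .079
for cam in["side","wrist"]:
    o=r.get_obs()
    im,d=r.grab_frame(cam); X=cloud(cam,d,o); save(name+cam,im); np.savez("pics/"+name+cam+".npz",X=X,d=d,o=o["tcp_pos"])
    zt=o["tcp_pos"][2]-off
    m=(d>0)&(abs(X[...,2]-zt)<.012)&(np.hypot(X[...,0]-o["tcp_pos"][0],X[...,1]-o["tcp_pos"][1])<.15)
    P=X[m]
    if len(P)<50: print(cam,"few"); continue
    c,n,b=fitplane(P)
    print(cam,"plane z at tcp",(c[2]-(n[:2]@(o["tcp_pos"][:2]-c[:2]))/n[2]).round(4),"tcp",o["tcp_pos"].round(4),"n",n.round(4),b.sum())
    Q=P[b];rr=cv2.minAreaRect(Q[:,:2].astype(np.float32));print(" rect",np.round(rr[0],4),np.round(rr[1],4),round(rr[2],2))
E
python3 look.py p1
```

```text
side plane z at tcp 0.2144 tcp [0.6467 0.0104 0.2925] n [-0.0088  0.0052  0.9999] 2073
 rect [0.6488 0.0116] [0.2027 0.1524] 1.08
wrist plane z at tcp 0.2137 tcp [0.6469 0.0106 0.2927] n [-4.2e-03  8.0e-04  1.0e+00] 66459
 rect [0.6283 0.0102] [0.1617 0.1516] 0.83
```

View pics/p1side.png

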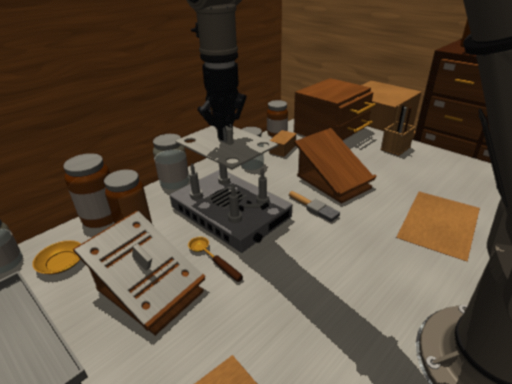

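View pics/p1wrist.png

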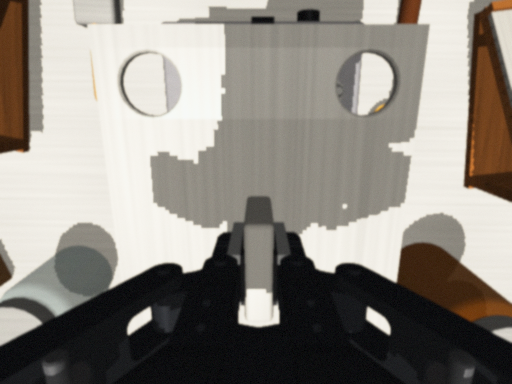

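```bash
python3 -m handwheel '[[[0,0.0015,-0.005,0.0005,0.001,0.001,0],[0,0.0015,-0.01,0.0005,0.001,0.001,0],[0,0.0015,-0.01,0.0005,0.001,0,0],[0,0,-0.01,0,0,0,0],[0,0,-0.01,0,0,0,0],[0,0,-0.005,0,0,0,0],[0,0,0,0,0,0,0],[0,0,0,0,0,0,0]]]';python3 look.py p2;python3 t2.py 1 .6478 .015 .25
```

```text
clock: 9.22
tcp_pos: [0.6474, 0.0166, 0.2421]
orientation: [-0.027, 3.14, -0.001]
contact_force: [-0.0, -0.4, -4.2]
grip_width: 0.011
side plane z at tcp 0.1641 tcp [0.6474 0.0166 0.2421] n [-0.0037  0.0043  1.    ] 2087
 rect [0.6484 0.0177] [0.2034 0.1523] 0.77
wrist plane z at tcp 0.1637 tcp [0.6478 0.0166 0.2427] n [-1.6e-03 -8.0e-04  1.0e+00] 66428
 rect [0.6295 0.0161] [0.1628 0.1515] 0.97
clk 9.32 tcp [0.6479 0.0166 0.2431] dp [-0.0001 -0.0016  0.0069] 0.007 drot [0.0001 0.0037 0.0001] 0.2
```

View pics/p2side.png

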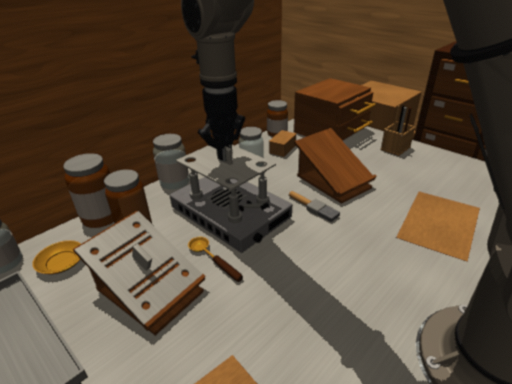

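View pics/p2wrist.png

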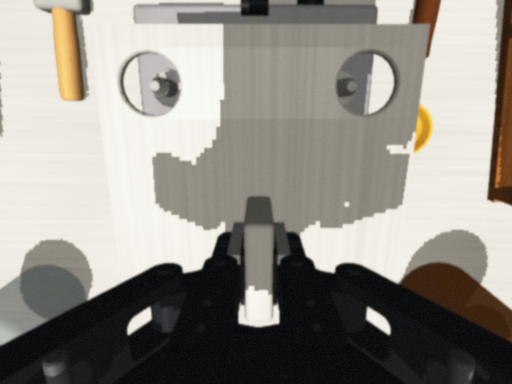

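```bash
cat > posts.py <<'E'
import sys
from h import *
z=np.load("pics/"+sys.argv[1]+"wrist.npz");X=z["X"];d=z["d"];o=z["o"]
lo,hi=float(sys.argv[2]),float(sys.argv[3])
# holes: non-plate pixels enclosed by plate
pl=(abs(X[...,2]-(o[2]-.079))<.005)&(d>0)
n,lab,st,ce=cv2.connectedComponentsWithStats((~pl).astype(np.uint8),connectivity=4)
f=r.get_calibration("wrist");
for i in range(1,n):
    if 400<st[i,4]<8000 and st[i,1]>5 and st[i,1]+st[i,3]<200:
        m=lab==i
        ring=cv2.dilate(m.astype(np.uint8),np.ones((3,3)),iterations=2).astype(bool)&pl
        el=cv2.fitEllipse(np.argwhere(ring)[:,::-1].astype(np.float32))
        # hole centre: mean of ring points at plate level
        rp=X[ring]; A=np.c_[2*rp[:,:2],np.ones(len(rp))]; s=np.linalg.lstsq(A,(rp[:,:2]**2).sum(1),rcond=None)[0]
        P=X[m&(d>0)]; P=P[(P[:,2]>lo)&(P[:,2]<hi)]
        print("hole",s[:2].round(4),"dia",2*np.sqrt(s[2]+s[:2]@s[:2]).round(4),"post pts",len(P),P.mean(0).round(4) if len(P) else "",P.min(0).round(4) if len(P) else "",P.max(0).round(4) if len(P) else "")
        P=P[P[:,2]>P[:,2].max()-.003] if len(P) else P
        if len(P): print("   tip",len(P),P.mean(0).round(4))
E
python3 posts.py p2 .125 .152; python3 posts.py p2 .112 .124
```

```text
hole [0.5723 0.0647] dia 0.0284 post pts 342 [0.5727 0.0608 0.144 ] [0.5678 0.0571 0.1267] [0.5774 0.0672 0.15  ]
   tip 108 [0.5725 0.062  0.1483]
hole [ 0.5742 -0.0344] dia 0.0284 post pts 423 [ 0.5742 -0.0354  0.1414] [ 0.5691 -0.0421  0.125 ] [ 0.5789 -0.0324  0.1504]
   tip 91 [ 0.5742 -0.0373  0.1484]
hole [0.5723 0.0647] dia 0.0284 post pts 170 [0.5718 0.0666 0.1205] [0.5624 0.0618 0.1188] [0.5816 0.0727 0.1221]
   tip 166 [0.5719 0.0665 0.1205]
hole [ 0.5742 -0.0344] dia 0.0284 post pts 442 [ 0.5737 -0.0375  0.1206] [ 0.563  -0.0471  0.1184] [ 0.5846 -0.031   0.124 ]
   tip 115 [ 0.5738 -0.0363  0.1217]
```

```bash
python3 -m handwheel '[[[0,-0.0014,-0.001,0,0,0,0],[0,-0.0014,-0.003,0,0,0,0],[0,0,-0.004,0,0,0,0],[0,0,-0.005,0,0,0,0],[0,0,-0.005,0,0,0,0],[0,0,-0.005,0,0,0,0],[0,0,-0.004,0,0,0,0],[0,0,-0.003,0,0,0,0],[0,0,0,0,0,0,0],[0,0,0,0,0,0,0]]]';python3 look.py p3;python3 posts.py p3 .125 .152; python3 posts.py p3 .112 .124; python3 t2.py 1 .6478 .014 .148
```

```text
clock: 10.15
tcp_pos: [0.6475, 0.014, 0.2124]
orientation: [-0.028, 3.139, -0.0]
contact_force: [0.3, 0.3, -4.3]
grip_width: 0.0107
side plane z at tcp 0.1343 tcp [0.6475 0.014  0.2124] n [-0.0049  0.0035  1.    ] 2064
 rect [0.6494 0.0146] [0.203  0.1533] 1.07
wrist plane z at tcp 0.1337 tcp [0.6476 0.014  0.2127] n [-1.6e-03 -7.0e-04  1.0e+00] 66603
 rect [0.6291 0.0134] [0.1622 0.1514] 1.01
hole [0.572  0.0626] dia 0.026 post pts 531 [0.5727 0.0606 0.1431] [0.5579 0.0569 0.1252] [0.5845 0.0768 0.1504]
   tip 148 [0.5725 0.0619 0.1485]
hole [ 0.574  -0.0377] dia 0.026 post pts 545 [ 0.5741 -0.0363  0.1424] [ 0.5602 -0.0518  0.125 ] [ 0.5874 -0.0323  0.1498]
   tip 172 [ 0.5741 -0.0372  0.1482]
hole [0.572  0.0626] dia 0.026 post pts 961 [0.5727 0.0596 0.1204] [0.5617 0.0516 0.1126] [0.5834 0.0723 0.1239]
   tip 224 [0.5727 0.0598 0.1215]
hole [ 0.574  -0.0377] dia 0.026 post pts 980 [ 0.5742 -0.0347  0.1203] [ 0.5631 -0.047   0.1129] [ 0.5847 -0.0266  0.124 ]
   tip 220 [ 0.5745 -0.0346  0.1216]
clk 10.25 tcp [0.6477 0.014  0.2129] dp [ 0.0001  0.     -0.0649] 0.065 drot [ 0.      0.0032 -0.    ] 0.2
```

View pics/p3wrist.png

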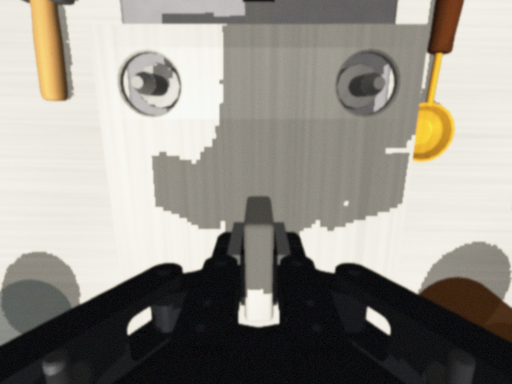

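```bash
python3 -m handwheel '[[[0.0004,0,-0.002,0,0,0,0],[0,0,-0.003,0,0,0,0],[0,0,-0.004,0,0,0,0],[0,0,-0.004,0,0,0,0],[0,0,-0.004,0,0,0,0],[0,0,-0.004,0,0,0,0],[0,0,-0.004,0,0,0,0],[0,0,-0.003,0,0,0,0],[0,0,-0.002,0,0,0,0],[0,0,0,0,0,0,0]]]';python3 t2.py 1 .6478 .014 .148
```

```text
clock: 11.08
tcp_pos: [0.6476, 0.014, 0.182]
orientation: [-0.028, 3.14, -0.0]
contact_force: [-0.6, -0.3, -5.3]
grip_width: 0.011
clk 11.08 tcp [0.6476 0.014  0.182 ] dp [ 0.0002 -0.     -0.034 ] 0.034 drot [ 0.0002  0.0017 -0.0001] 0.1
```

```bash
python3 -m handwheel '[[[0,0,-0.003,0,0,0,0],[0,0,-0.004,0,0,0,0],[0,0,-0.004,0,0,0,0],[0,0,-0.004,0,0,0,0],[0,0,-0.004,0,0,0,0],[0,0,-0.003,0,0,0,0],[0,0,-0.003,0,0,0,0],[0,0,-0.002,0,0,0,0],[0,0,-0.001,0,0,0,0],[0,0,0,0,0,0,0]]]';python3 look.py p4; python3 t2.py 1 .6478 .014 .148
```

```text
clock: 11.92
tcp_pos: [0.6478, 0.014, 0.1544]
orientation: [-0.028, 3.139, -0.0]
contact_force: [0.4, -0.3, -4.3]
grip_width: 0.0111
side plane z at tcp 0.0764 tcp [0.6478 0.014  0.1544] n [-0.0041  0.0032  1.    ] 1889
 rect [0.631  0.0146] [0.2372 0.152 ] 1.43
wrist plane z at tcp 0.0756 tcp [0.648  0.014  0.1546] n [-2.3e-03 -9.0e-04  1.0e+00] 62968
 rect [0.6241 0.0135] [0.1716 0.1513] 0.97
clk 12.02 tcp [0.648  0.014  0.1547] dp [-0.0002  0.     -0.0067] 0.007 drot [ 0.      0.0029 -0.0001] 0.2
```

View pics/p4side.png

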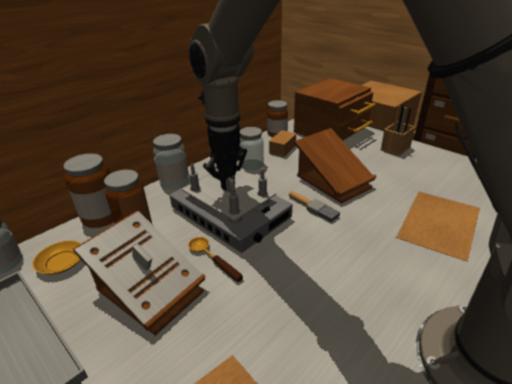

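View pics/p4wrist.png

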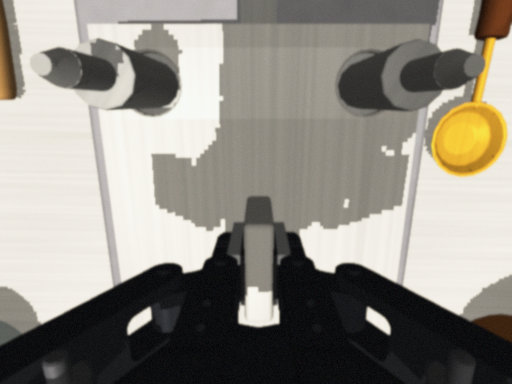

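```bash
python3 -m handwheel '[[[0,0,-0.001,0,0,0,0],[0,0,-0.0015,0,0,0,0],[0,0,-0.0015,0,0,0,0],[0,0,-0.001,0,0,0,0],[0,0,-0.001,0,0,0,0],[0,0,0,0,0,0,0]]]';python3 -m handwheel '[[[0,0,-0.0007,0,0,0,0],[0,0,-0.0007,0,0,0,0],[0,0,0,0,0,0,0]]]'
```

```text
clock: 12.52
tcp_pos: [0.6478, 0.014, 0.1483]
orientation: [-0.028, 3.139, -0.0]
contact_force: [-0.3, 0.5, -4.1]
grip_width: 0.0109
clock: 12.77
tcp_pos: [0.648, 0.014, 0.1479]
orientation: [-0.028, 3.139, 0.0]
contact_force: [-2.8, 0.2, 4.3]
grip_width: 0.0109
```

```bash
python3 -m handwheel '[[[0,0,-0.0004,0,0,0,0],[0,0,0,0,0,0,0]]]'; python3 look.py p5
```

```text
clock: 12.93
tcp_pos: [0.648, 0.014, 0.1479]
orientation: [-0.027, 3.139, 0.001]
contact_force: [-4.6, 1.2, 7.5]
grip_width: 0.0113
side plane z at tcp 0.07 tcp [0.648  0.014  0.1479] n [-0.0035  0.0027  1.    ] 1892
 rect [0.6306 0.0148] [0.2439 0.1527] 1.12
wrist plane z at tcp 0.069 tcp [0.648  0.014  0.1479] n [-0.0016 -0.0012  1.    ] 62933
 rect [0.6238 0.0135] [0.1713 0.151 ] 1.15
```

```bash
python3 -m handwheel '[[[0,0,0,0,0,0,0.015],[0,0,0,0,0,0,0.03],[0,0,0,0,0,0,0.06],[0,0,0,0,0,0,0.06],[0,0,0,0,0,0,0.06],[0,0,0.01,0,0,0,0.06],[0,0,0.02,0,0,0,0.06],[0,0,0.03,0,0,0,0.06],[0,0,0.03,0,0,0,0.06],[0,0,0.03,0,0,0,0.085]]]'
cat > t3.py <<'E'
from g import *
import sys
back=float(sys.argv[1])
n=np.array([-.4195,-.054,.906]);ax=np.array([.8985,.1175,.423]);c=np.array([.5772,.3131,.0822])
R=toolR(n,ax); g=c+n*.025
delta(R,g+n*(.054+back))
E
python3 t3.py .1
```

```text
clock: 13.87
tcp_pos: [0.6478, 0.0137, 0.2687]
orientation: [-0.027, 3.139, -0.001]
contact_force: [0.6, -0.2, 0.2]
grip_width: 0.0702
clk 13.87 tcp [0.6478 0.0137 0.2687] dp [-0.1456  0.2897 -0.0243] 0.325 drot [ 0.0315 -0.4332  0.111 ] 25.7
```

```bash
python3 -m handwheel '[[[-0.014,0.024,0.01,0.002,-0.03,0.008,0.0854],[-0.014,0.029,0.005,0.003,-0.043,0.011,0.0854],[-0.014,0.029,0,0.003,-0.043,0.011,0.0854],[-0.014,0.029,0,0.003,-0.043,0.011,0.0854],[-0.014,0.029,0,0.003,-0.043,0.011,0.0854],[-0.014,0.029,0,0.003,-0.043,0.011,0.0854],[-0.014,0.029,0,0.003,-0.043,0.011,0.0854],[-0.014,0.029,0,0.003,-0.043,0.011,0.0854],[-0.014,0.029,-0.01,0.003,-0.043,0.011,0.0854],[-0.014,0.029,-0.02,0.003,-0.043,0.011,0.0854]]]'; python3 t3.py .1
python3 -m handwheel '[[[0,0,0,0,0,0,0.0854],[0,0,0,0,0,0,0.0854]]]'; 
python3 t3.py .05
python3 - <<'E'
from m import *
im0,d0=r.grab_frame("side"); save("s6",im0)
im,d=r.grab_frame("top"); save("t6",im); X=cloud("top",d)
P=X[(d>0)&(abs(X[...,2]-.069)<.01)&(abs(X[...,0]-.648)<.11)&(abs(X[...,1]-.015)<.08)]
c,n,b=fitplane(P);print("seated plain",c,n,cv2.minAreaRect(P[b][:,:2].astype(np.float32)))
o=r.get_obs()
im,d,m,X,ms=tray("slotted","wrist",obs=o); save("w6",im); print(ms[0]["p"],m.sum())
P=X[m];c,n,b=fitplane(P)
print(c,n)
ax=np.array([.8985,.1175,.423]);ax-=n*(n@ax);ax/=np.linalg.norm(ax);y=np.cross(n,ax)
h=(P-c)@n
top=P[(h>.036)&(h<.045)]; rr=cv2.minAreaRect(np.stack([(top-c)@ax,(top-c)@y],-1).astype(np.float32)); print(rr); 
print("tabtop ctr on face",(c+ax*rr[0][0]+y*rr[0][1]))
E
```

```text
clock: 14.7
tcp_pos: [0.5086, 0.3011, 0.2549]
orientation: [-0.17, 2.71, 0.043]
contact_force: [1.4, 0.7, -0.5]
grip_width: 0.0854
clk 14.7 tcp [0.5086 0.3011 0.2549] dp [-0.0065  0.0024 -0.0105] 0.013 drot [-0.0041 -0.0103  0.0035] 0.7
clock: 14.87
tcp_pos: [0.5056, 0.3015, 0.251]
orientation: [-0.18, 2.718, 0.035]
contact_force: [0.9, -0.1, 0.1]
grip_width: 0.0853
clk 14.87 tcp [0.5056 0.3015 0.251 ] dp [ 0.0175  0.0046 -0.0519] 0.055 drot [ 0.0041 -0.0179 -0.002 ] 1.1
seated plain [0.64444424 0.01539167 0.06838792] [-2.13539377e-04 -2.01887243e-03  9.99997939e-01] ((0.6435673832893372, 0.01497001200914383), (0.21037647128105164, 0.14999893307685852), 1.0314841270446777)
0.65 37006
[0.56782586 0.31093729 0.0781498 ] [-0.41811785 -0.05546386  0.90669798]
((0.009170359000563622, -0.00036742258816957474), (0.043224822729825974, 0.01181540172547102), 0.40018928050994873)
tabtop ctr on face [0.57611817 0.31165117 0.08201741]
```

View pics/t6.png

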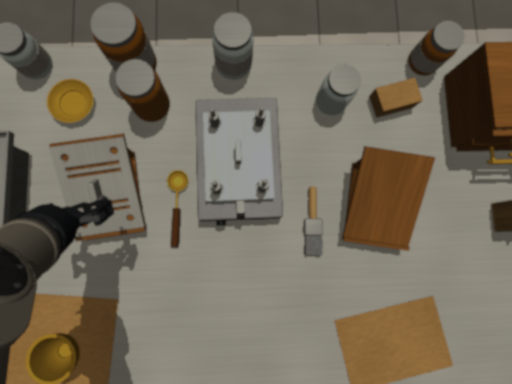

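View pics/w6.png

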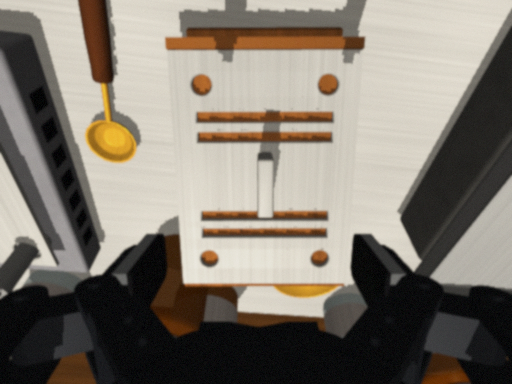

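View pics/s6.png

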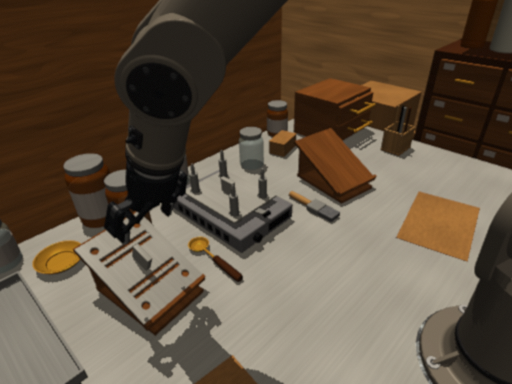

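```bash
sed -i 's/c=np.array(\[.5772.*/c=np.array([.5766,.3120,.0820])/' t3.py; python3 t3.py 0.05
python3 -m handwheel '[[[0.0042,0.001,-0.013,0.001,-0.004,-0.0005,0.0854],[0.0042,0.001,-0.013,0.001,-0.005,-0.0005,0.0854],[0.0042,0.001,-0.013,0.001,-0.005,-0.0005,0.0854],[0.0042,0.001,-0.013,0.001,-0.004,-0.0005,0.0854],[0,0,0,0,0,0,0.0854],[0,0,0,0,0,0,0.0854]]]'; python3 t3.py 0.0
```

```text
clk 15.07 tcp [0.5092 0.2975 0.2528] dp [ 0.0133  0.0075 -0.0539] 0.056 drot [ 0.0016 -0.0152  0.007 ] 1.0
clock: 15.57
tcp_pos: [0.5256, 0.3014, 0.2]
orientation: [-0.163, 2.699, 0.036]
contact_force: [-0.6, 0.2, 0.8]
grip_width: 0.0854
clk 15.57 tcp [0.5256 0.3014 0.2   ] dp [ 0.0178  0.0064 -0.0464] 0.05 drot [-0.0009  0.0016  0.0088] 0.5
```

```bash
python3 -m handwheel '[[[0.0035,0.0013,-0.009,0,0,0.003,0.0854],[0.0036,0.0013,-0.0095,0,0,0.003,0.0854],[0.0036,0.0013,-0.0095,0,0,0.002,0.0854],[0.0036,0.0013,-0.0095,0,0,0,0.0854],[0.0035,0.0012,-0.009,0,0,0,0.0854],[0,0,0,0,0,0,0.0854],[0,0,0,0,0,0,0.0854]]]'; python3 t3.py 0
```

```text
clock: 16.15
tcp_pos: [0.5425, 0.3091, 0.1524]
orientation: [-0.178, 2.699, 0.039]
contact_force: [0.2, -0.7, 0.3]
grip_width: 0.0854
clk 16.15 tcp [0.5425 0.3091 0.1524] dp [ 0.001  -0.0013  0.0012] 0.002 drot [-0.0003  0.0009 -0.0018] 0.1
```

```bash
python3 -m handwheel '[[[0.001,-0.001,0.0015,0,0,0,0.05],[0,0,0,0,0,0,0.03],[0,0,0,0,0,0,0.03],[0,0,0,0,0,0,0.0],[0,0,0,0,0,0,0.0],[0,0,0,0,0,0,0.0],[0,0,0,0,0,0,0.0],[0,0,0,0,0,0,0.0]]]' 80; python3 t3.py 0
```

```text
clock: 16.82
tcp_pos: [0.5434, 0.3084, 0.1551]
orientation: [-0.178, 2.698, 0.041]
contact_force: [-3.2, -1.8, 5.7]
grip_width: 0.011
clk 16.82 tcp [0.5434 0.3084 0.1551] dp [ 0.0001 -0.0007 -0.0016] 0.002 drot [-0.0019  0.0018 -0.0021] 0.2
```

```bash
python3 -m handwheel '[[[-0.0021,-0.0003,0.0045,0,0,0,0],[-0.0042,-0.0005,0.009,0,0,0,0],[-0.0063,-0.0008,0.0136,0,0,0,0],[-0.0084,-0.0011,0.018,0,0,0,0],[-0.0084,-0.0011,0.018,0,0,0,0],[-0.0084,-0.0011,0.018,0,0,0,0],[0,0,0.02,0,0,0,0],[0,0,0.02,0,0,0,0],[0,0,0.02,0,0,0,0],[0,0,0,0,0,0,0]]]';python3 t2.py 1 .6478 .014 .30
```

```text
clock: 17.65
tcp_pos: [0.5066, 0.304, 0.2997]
orientation: [-0.176, 2.694, 0.047]
contact_force: [0.4, -0.0, -3.5]
grip_width: 0.011
clk 17.65 tcp [0.5066 0.304  0.2997] dp [ 0.1412 -0.29    0.0003] 0.323 drot [-0.038   0.4412 -0.1114] 26.2
```

```bash
python3 -m handwheel '[[[0.006,-0.013,0.002,-0.0015,0.02,-0.005,0],[0.012,-0.024,0.001,-0.003,0.037,-0.009,0],[0.012,-0.024,0,-0.003,0.037,-0.009,0],[0.012,-0.024,0,-0.003,0.037,-0.009,0],[0.012,-0.024,0,-0.003,0.037,-0.009,0],[0.012,-0.024,0,-0.003,0.037,-0.009,0],[0.012,-0.024,0,-0.003,0.037,-0.009,0],[0.012,-0.024,0,-0.003,0.037,-0.009,0],[0.012,-0.024,0,-0.003,0.037,-0.009,0],[0.012,-0.024,0,-0.003,0.037,-0.009,0]]]';python3 t2.py 1 .6478 .014 .29
```

```text
clock: 18.48
tcp_pos: [0.6192, 0.0733, 0.2976]
orientation: [-0.067, 3.06, 0.008]
contact_force: [0.9, 0.3, -3.2]
grip_width: 0.011
clk 18.48 tcp [0.6192 0.0733 0.2976] dp [ 0.0286 -0.0593 -0.0076] 0.066 drot [-0.0059  0.0808 -0.0262] 4.9
```

```bash
python3 -m handwheel '[[[0.008,-0.018,-0.001,-0.002,0.026,-0.008,0],[0.008,-0.016,-0.001,-0.002,0.025,-0.008,0],[0.007,-0.014,-0.002,-0.001,0.018,-0.006,0],[0.004,-0.008,-0.002,-0.001,0.01,-0.004,0],[0.002,-0.003,-0.002,0,0.002,0,0],[0,0,0,0,0,0,0],[0,0,0,0,0,0,0]]]';python3 t2.py 1 .6478 .014 .25
```

```text
clock: 19.07
tcp_pos: [0.6481, 0.0166, 0.2902]
orientation: [-0.03, 3.139, 0.001]
contact_force: [-0.9, 0.5, -3.6]
grip_width: 0.0106
clk 19.07 tcp [0.6481 0.0166 0.2902] dp [-0.0003 -0.0026 -0.0402] 0.04 drot [-0.0004  0.0025 -0.0016] 0.2
```

```bash
python3 -m handwheel '[[[0,-0.001,-0.005,0,0.001,-0.001,0],[0,-0.001,-0.01,0,0.001,0,0],[0,0,-0.01,0,0,0,0],[0,0,-0.01,0,0,0,0],[0,0,-0.005,0,0,0,0],[0,0,0,0,0,0,0],[0,0,0,0,0,0,0],[0,0,0,0,0,0,0]]]';python3 look.py q1;python3 posts.py q1 .125 .152; python3 posts.py q1 .112 .124;python3 t2.py 1 .6478 .014 .25
```

```text
clock: 19.73
tcp_pos: [0.649, 0.0134, 0.2512]
orientation: [-0.027, 3.139, -0.0]
contact_force: [-0.8, 0.3, -3.8]
grip_width: 0.0109
side plane z at tcp 0.1718 tcp [0.649  0.0134 0.2512] n [-0.0024  0.0033  1.    ] 2069
 rect [0.6494 0.0143] [0.2029 0.1529] 0.8
wrist plane z at tcp 0.1712 tcp [0.6491 0.0134 0.2514] n [ 1.e-03 -1.e-04  1.e+00] 63730
 rect [0.6296 0.0129] [0.1628 0.1517] 1.19
hole [ 0.5746 -0.0376] dia 0.0168 post pts 91 [ 0.574  -0.0384  0.1472] [ 0.5697 -0.0425  0.1399] [ 0.5781 -0.0362  0.1498]
   tip 68 [ 0.5739 -0.0381  0.1484]
hole [0.5729 0.0615] dia 0.0166 post pts 107 [0.5723 0.0627 0.1472] [0.5678 0.0606 0.1407] [0.5764 0.0669 0.1501]
   tip 77 [0.5724 0.0624 0.1485]
hole [0.5999 0.0122] dia 0.0686 post pts 0   
hole [0.6158 0.0126] dia 0.0684 post pts 0   
hole [ 0.5746 -0.0376] dia 0.0168 post pts 9 [ 0.5735 -0.0464  0.1205] [ 0.5676 -0.0477  0.1194] [ 0.5788 -0.0447  0.1215]
   tip 9 [ 0.5735 -0.0464  0.1205]
hole [0.5729 0.0615] dia 0.0166 post pts 14 [0.5717 0.0708 0.1205] [0.5649 0.0686 0.1192] [0.5773 0.0725 0.1214]
   tip 14 [0.5717 0.0708 0.1205]
hole [0.5999 0.0122] dia 0.0686 post pts 0   
hole [0.6158 0.0126] dia 0.0684 post pts 0   
clk 19.83 tcp [0.6491 0.0134 0.2515] dp [-0.0013  0.0006 -0.0015] 0.002 drot [0.0001 0.0028 0.0005] 0.2
```

View pics/q1wrist.png

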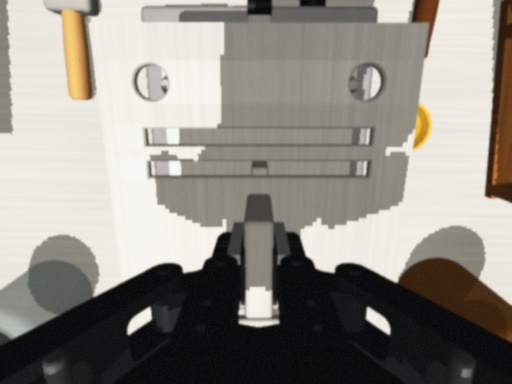

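```bash
python3 -m handwheel '[[[-0.0005,0.0003,-0.002,0,0,0,0],[0,0,-0.004,0,0,0,0],[0,0,-0.004,0,0,0,0],[0,0,-0.003,0,0,0,0],[0,0,-0.001,0,0,0,0],[0,0,0,0,0,0,0],[0,0,0,0,0,0,0]]]';python3 look.py q2;python3 posts.py q2 .125 .152;python3 t2.py 1 .6478 .014 .25
```

```text
clock: 20.42
tcp_pos: [0.6482, 0.0138, 0.2368]
orientation: [-0.027, 3.14, -0.0]
contact_force: [0.7, -1.3, -2.9]
grip_width: 0.0109
side plane z at tcp 0.1574 tcp [0.6482 0.0138 0.2368] n [-0.0033  0.0048  1.    ] 2066
 rect [0.6488 0.0138] [0.2037 0.1538] 0.78
wrist plane z at tcp 0.1567 tcp [0.6483 0.0137 0.237 ] n [0.0018 0.     1.    ] 63710
 rect [0.6293 0.0134] [0.1636 0.1517] 1.12
hole [ 0.5737 -0.0372] dia 0.0166 post pts 284 [ 0.574  -0.0369  0.1459] [ 0.5665 -0.0457  0.1396] [ 0.5814 -0.0335  0.152 ]
   tip 26 [ 0.573  -0.0403  0.1504]
hole [0.572  0.0619] dia 0.0168 post pts 278 [0.5724 0.0615 0.146 ] [0.5654 0.0581 0.1373] [0.5774 0.0707 0.152 ]
   tip 29 [0.5716 0.0639 0.1499]
hole [0.5995 0.0128] dia 0.0688 post pts 6 [ 0.5965 -0.0057  0.1516] [ 0.5933 -0.0427  0.1511] [0.5997 0.0681 0.1519]
   tip 6 [ 0.5965 -0.0057  0.1516]
hole [0.6133 0.0133] dia 0.0684 post pts 4 [0.6158 0.0115 0.1518] [ 0.614  -0.0421  0.1517] [0.6173 0.0682 0.1519]
   tip 4 [0.6158 0.0115 0.1518]
clk 20.52 tcp [0.6483 0.0138 0.237 ] dp [-0.0005  0.0002  0.013 ] 0.013 drot [0.0002 0.0019 0.0004] 0.1
```

View pics/q2wrist.png

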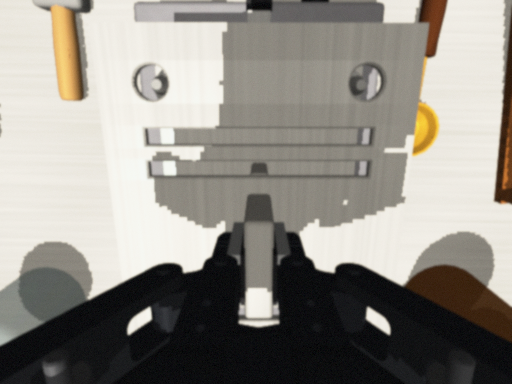

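View pics/q2side.png

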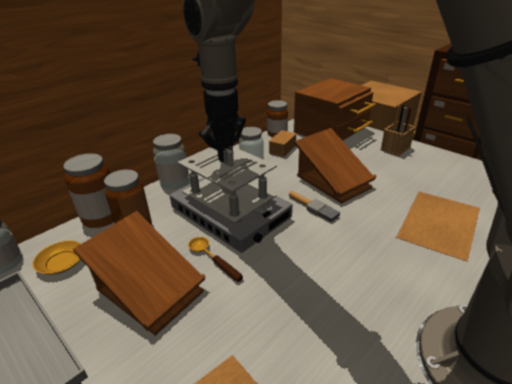

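```bash
python3 -m handwheel '[[[0.0003,0,-0.001,0,0,0,0],[0,0,-0.002,0,0,0,0],[0,0,-0.003,0,0,0,0],[0,0,-0.003,0,0,0,0],[0,0,-0.003,0,0,0,0],[0,0,-0.001,0,0,0,0],[0,0,0,0,0,0,0],[0,0,0,0,0,0,0]]]';python3 look.py q3;python3 posts.py q3 .130 .157;python3 t2.py 1 .6478 .014 .25
```

```text
clock: 21.18
tcp_pos: [0.6485, 0.0137, 0.2238]
orientation: [-0.027, 3.14, -0.0]
contact_force: [-0.1, 0.6, -3.5]
grip_width: 0.011
side plane z at tcp 0.1445 tcp [0.6485 0.0137 0.2238] n [-0.003   0.0035  1.    ] 2063
 rect [0.6492 0.0142] [0.2035 0.1538] 1.06
wrist plane z at tcp 0.1437 tcp [0.6486 0.0137 0.224 ] n [ 1.7e-03 -1.0e-04  1.0e+00] 64067
 rect [0.6293 0.0133] [0.1631 0.1513] 1.01
hole [ 0.5739 -0.0373] dia 0.0142 post pts 144 [ 0.5741 -0.0361  0.1368] [ 0.5659 -0.046   0.1303] [ 0.5817 -0.0325  0.14  ]
   tip 85 [ 0.5738 -0.0376  0.1389]
hole [0.5722 0.0622] dia 0.0142 post pts 142 [0.5725 0.0613 0.137 ] [0.5641 0.0569 0.1306] [0.5793 0.071  0.1399]
   tip 80 [0.5719 0.0634 0.139 ]
hole [0.5989 0.0131] dia 0.0686 post pts 21 [ 5.977e-01 -3.000e-04  1.392e-01] [ 0.5936 -0.0428  0.1381] [0.6013 0.0683 0.1398]
   tip 21 [ 5.977e-01 -3.000e-04  1.392e-01]
hole [0.6119 0.0129] dia 0.0686 post pts 71 [0.6169 0.0187 0.1395] [ 0.6101 -0.0422  0.1384] [0.619  0.0686 0.14  ]
   tip 71 [0.6169 0.0187 0.1395]
clk 21.28 tcp [0.6486 0.0137 0.224 ] dp [-0.0008  0.0003  0.026 ] 0.026 drot [0.0002 0.0019 0.0004] 0.1
```

View pics/q3wrist.png

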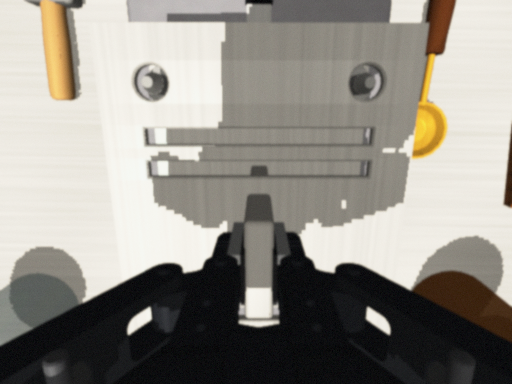

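```bash
python3 -m handwheel '[[[0,0,-0.0015,0,0,0,0],[0,0,-0.0025,0,0,0,0],[0,0,-0.003,0,0,0,0],[0,0,-0.003,0,0,0,0],[0,0,-0.003,0,0,0,0],[0,0,-0.002,0,0,0,0],[0,0,-0.001,0,0,0,0],[0,0,0,0,0,0,0]]]';python3 -m handwheel '[[[0,0,-0.0007,0,0,0,0],[0,0,-0.0007,0,0,0,0],[0,0,0,0,0,0,0]]]'
```

```text
clock: 21.95
tcp_pos: [0.6484, 0.0138, 0.2075]
orientation: [-0.027, 3.14, -0.0]
contact_force: [-0.3, -0.2, -2.0]
grip_width: 0.0108
clock: 22.2
tcp_pos: [0.6485, 0.0138, 0.2065]
orientation: [-0.027, 3.14, -0.0]
contact_force: [-0.2, -0.4, -3.0]
grip_width: 0.0108
```

```bash
python3 -m handwheel '[[[0,0,-0.0005,0,0,0,0],[0,0,-0.0004,0,0,0,0],[0,0,0,0,0,0,0]]]';python3 -m handwheel '[[[0,0,-0.0005,0,0,0,0],[0,0,0,0,0,0,0]]]'; python3 look.py q4
```

```text
clock: 22.45
tcp_pos: [0.6486, 0.0138, 0.2057]
orientation: [-0.027, 3.14, -0.0]
contact_force: [-0.4, -0.2, -2.4]
grip_width: 0.0111
clock: 22.62
tcp_pos: [0.6486, 0.0138, 0.2056]
orientation: [-0.027, 3.14, 0.0]
contact_force: [-1.8, -0.3, 1.6]
grip_width: 0.0111
side plane z at tcp 0.1263 tcp [0.6486 0.0138 0.2056] n [-0.0039  0.0028  1.    ] 1977
 rect [0.6489 0.015 ] [0.2022 0.1531] 0.67
wrist plane z at tcp 0.1254 tcp [0.6486 0.0138 0.2056] n [ 1.2e-03 -9.0e-04  1.0e+00] 63384
 rect [0.6297 0.0132] [0.1637 0.1515] 0.96
```

```bash
python3 -m handwheel '[[[0,0,-0.0005,0,0,0,0],[0,0,0,0,0,0,0]]]'; python3 -m handwheel '[[[0,0,0,0,0,0,0.015],[0,0,0,0,0,0,0.03],[0,0,0,0,0,0,0.06],[0,0,0,0,0,0,0.06],[0,0,0,0,0,0,0.06],[0,0,0.01,0,0,0,0.06],[0,0,0.02,0,0,0,0.06],[0,0,0.03,0,0,0,0.06],[0,0,0.03,0,0,0,0.06],[0,0,0.03,0,0,0,0.06]]]'
python3 -m handwheel '[[[-0.02,0.035,0,0,0,0,0.06],[-0.02,0.035,0,0,0,0,0.06],[-0.02,0.035,0,0,0,0,0.06],[-0.02,0.035,0,0,0,0,0.06],[-0.02,0.035,0,0,0,0,0.06],[-0.02,0.035,0,0,0,0,0.06],[-0.02,0.035,0,0,0,0,0.06],[-0.02,0.035,0,0,0,0,0.06],[0,0,0,0,0,0,0.06],[0,0,0,0,0,0,0.06]]]'
python3 - <<'E'
from m import *
im,d=r.grab_frame("side"); save("f_s",im)
im,d=r.grab_frame("top"); save("f_t",im); X=cloud("top",d)
M=(d>0)&(abs(X[...,0]-.648)<.11)&(abs(X[...,1]-.015)<.08)
for z in(.125,.069):
    P=X[M&(abs(X[...,2]-z)<.008)]
    c,n,b=fitplane(P);print(z,len(P),c,n,cv2.minAreaRect(P[b][:,:2].astype(np.float32)))
E
```

```text
clock: 22.88
tcp_pos: [0.6486, 0.0137, 0.2056]
orientation: [-0.027, 3.14, 0.001]
contact_force: [-4.6, 0.0, 7.1]
grip_width: 0.0109
clock: 23.72
tcp_pos: [0.6484, 0.0136, 0.3266]
orientation: [-0.026, 3.14, -0.001]
contact_force: [0.7, 0.2, 0.1]
grip_width: 0.0601
clock: 24.55
tcp_pos: [0.4869, 0.2967, 0.3251]
orientation: [-0.036, 3.14, 0.001]
contact_force: [0.7, -1.0, 1.0]
grip_width: 0.06
0.125 5952 [0.64599736 0.01500999 0.12485185] [ 4.13355726e-04 -6.29603820e-05  9.99999913e-01] ((0.6485011577606201, 0.01482778787612915), (0.20100611448287964, 0.15014506876468658), 0.8512195944786072)
0.069 912 [0.62825691 0.015441   0.06825122] [-0.00101912 -0.00121956  0.99999874] ((0.6289918422698975, 0.014034431427717209), (0.1805417388677597, 0.148345947265625), 0.01801532320678234)
```

View pics/f_s.png

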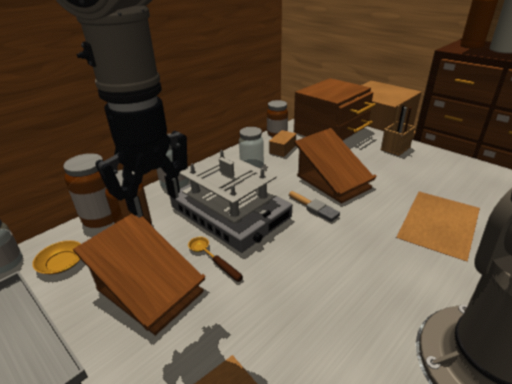

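View pics/f_t.png

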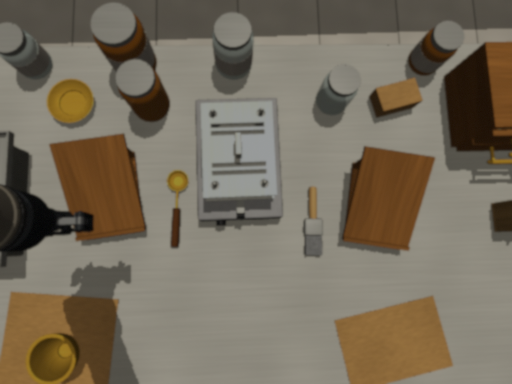

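The side and top pictures show all four pins through the slotted tray, around pixels (213,112) to (264,184) in the top view. It lies flat at 0.125 m. The plain tray lies below it at 0.068 m, and the spoon and brush are where they started. The gripper is clear of everything.

```bash
python3 -c "
from bench import r
print(r.hand_in())"
```

```text
the job is handed in; nothing more can be done
None
```

Both trays are back on the dryer in the order asked, and I handed the job in at about 25 s with the arm clear and touching nothing.

- **Plain tray:** I lifted it square to the slope and lined it up by viewing the posts through its holes with the wrist camera. I then lowered it in small steps until the force showed contact at seat height, and let go. Its top face measured 0.068 m, against 0.069 m expected, and it is level.
- **Slotted tray:** I placed it the same way. Its top face measured 0.125 m, against 0.1255 m expected, and it is level to within 0.05°, with all four pins showing through its holes.
- **Forces:** The highest contact force in the readings I took was about 9 N, when I set the trays down.
- **Spoon and brush:** Both lie where they were in the pictures.

**Not measured:** I did not read the lever's angle. I take it to be held down because the plain tray lies level at collar height.

**Failed check:** The network did not find the plain tray in the top view while the arm hid it, so I used the side and wrist cameras instead.

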